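Clamp a specimen block with a ratchet clamp

TASK

The wax specimen block stands loose in the bench clamp, whose ratchet is set to release. Flip the small selector tab on the handle over to the closing direction, then swing the handle by its knob back and forth so that the jaw closes on the block, until the block is held firmly between the jaw and the sprung pad (about 30 N), never crushing it (90 N or more). Work only the tab and the handle: keep the robot off the block, the jaw, the pad and its stop, disturb nothing else on the bench, and let go at the end.

Things in the scene. Friction and masses are not known exactly. Their poses are not given: they have to be found in the camera images.
- clamp: Fixed grey bench clamp. Origin: on its vertical spindle axis, at table height; z up, x and y level. Bed 90 mm along x, y from -55 to 195 mm, top 16 mm up. Ratchet tower round the axis (66 x 68 mm, 66 mm high), on it an 18-tooth wheel (20 degrees apart) under the handle. Jaw, block, pad and stop stand in a row along +y of the tower, tops at most 63 mm up. Yaw on the table: 0 +- 15 degrees.
- handle (a joint): Steel handle bar's angle about the spindle, rad, -0.75 to 0.75 (stops). At 0 it points along clamp -x, to the robot; positive: clockwise from above, knob towards clamp +y. Stays where left. Tab on closing side: positive swings close the jaw 13 mm per rad after up to 0.40 rad idle; negative swings click back idly. On release side: negative swings open the jaw, positive ones idle.
- knob (a point): Middle of the upright black grip on the handle's end, 145 mm from the spindle axis: fixed cylinder, 20 mm diameter, 95 to 145 mm above the table (this point 122 mm up). Handle bar 26 mm wide, its top 95 mm up. Push sideways at the knob: about 1 N idle, 4 N while the jaw closes free, plus 0.9 N per 10 N of clamping (30 N: 6.6 N; 60 N: 9.3 N; 90 N: 12 N); all some 2 N less when paused.
- selector (a joint): Angle of the ratchet's direction selector on the handle, rad, -0.5 to 0.5. Positive (tab leans to clamp +y with the handle at 0): closing. Negative: release, as it starts. An over-centre spring throws it either way from 0; about 2 N sideways on the tab flips it. It twitches by up to 0.25 rad as the pawl clicks over teeth. Pushed past its end, the tab takes the handle along.
- selector_tab (a point): Middle of the upright black selector tab above the handle bar: 10 mm along the bar, 8 mm across, 98 to 126 mm above the table (this point 114 mm up). Its pivot is on the bar's centre line, 55 mm from the spindle axis; the tab stands 24 mm farther out than the pivot, so it swings 12 mm to either side of the bar's centre line.
- jaw: Sliding steel jaw; origin as the clamp's at the start (spindle axis, table height), then moved along clamp +y by its travel, up to 52 mm. Its pressing face looks to +y, 55 mm from its origin, 50 mm wide, 19 to 63 mm above the table. It must close 20 to 30 mm plus the pad's give: two to four handle swings. It stays by friction where it is left, clamping up to about 35 N.
- jaw_face (a point): Centre of the jaw's pressing face, 41 mm above the table; y of the clamp is its outward direction.
- stop: Fixed grey stop at the far (+y) end of the clamp's bed, 60 x 30 mm, top 62 mm above the table, carrying the sprung pad. Origin: where the foot of the pad's face stands at rest, 16 mm above the table. Its place along the bed varies by 10 mm.
- pad: Steel sprung pad on the stop, 46 mm wide, 40 mm high, its face to clamp -y. Origin: at the foot of its face; it coincides with the stop's origin at rest and moves to +y as the pad is pressed in, 15 N per mm, 7 mm at most (30 N: 2 mm).
- block: The specimen block: cream wax on a grey plastic cassette, 40 mm (its x) by 28 mm (its y) by 36 mm high, loose on the clamp's bed between jaw and pad. Origin: centre of its underside, 16 mm above the table. The closing jaw slides it against the pad and squares it.
- dropper_a: Bystander: white dropper bottle, 26 mm wide, 60 mm high.
- dropper_b: Bystander: white dropper bottle, 26 mm wide, 60 mm high.
- dish: Bystander: clear dish with lid, 94 mm wide, 16 mm high.
- tube_rack: Bystander: clear rack of tubes, 75 x 200 mm, 98 mm high.
- slide_box: Bystander: grey slide box, 90 x 140 mm, 35 mm high.
- stain_bottle: Bystander: amber bottle, 50 mm wide, 85 mm high.
- forceps: Bystander: steel forceps lying flat, 128 mm long, 9 mm high.
Things that resemble listed ones, but are neither listed nor needed, are in the scene too. What is meant by the block is not orange, and is the larger of those in its own colour.

How it is judged:
On the way, in this order (a step that is already met when the one before it is completed fails the run):
1. the selector has been flipped to the closing side, before the jaw has moved (value of joint selector above 0.1 rad and distance of jaw_face from where it was at the start of the episode below 0.006 m), for 0.2 s.
2. the ratchet has closed the jaw by more than 15 mm (value of joint selector above 0.1 rad and distance of jaw_face from where it was at the start of the episode above 0.015 m), for 0.1 s.
At the end, for the whole second after the job is handed in: The block stands upright and square between jaw and sprung pad, at rest, pressed by the jaw with 15 to 55 N (pad with more than 12 N); the selector is on the closing side (above 0.1 rad) and the handle is at rest, released (value of joint selector above 0.1 rad and contact force between jaw and block between 15 and 55 N and contact force between block and pad above 12 N and angle between block's own z axis and vertical below 0.1 rad and angle between the y axis of block and the y axis of clamp, either way round below 0.06 rad and linear speed of block below 0.01 m/s and velocity of joint handle below 0.2 rad/s); the robot touches nothing.
It fails at once if the block is crushed: pressed with 90 N or more (contact force between jaw and block above 90 N).
It fails at once if the robot touches the block, the jaw, the pad or its stop (contact force between any of the fingers, the arm and block above 0.5 N or contact force between any of the fingers, the arm and jaw above 0.5 N or contact force between any of the fingers, the arm and pad above 0.5 N or contact force between any of the fingers, the arm and stop above 0.5 N).
It fails at once if a bystander is moved by more than 30 mm (distance of any of dropper_a, dropper_b, dish, tube_rack, slide_box, stain_bottle, forceps from where it was at the start of the episode above 0.03 m).
It also fails if it takes over 72 s, if anything falls off the work surface, if the arm or the gripper's body presses on something with over 40 N, if the wrist force passes 120 N, or if a joint passes its speed limit or range.

ROBOT

A 6-joint arm with a two-finger parallel gripper is mounted at the origin on the work surface. World frame = base frame: x ahead of the robot, y to its left, z up, the work surface at z = 0. Lengths are in m, angles in rad, forces in N, time in s.
With the tool pointing down it reaches from about 0.325 to 0.9 m from the base axis. Payload 6.1 kg.
Tool frame: the origin (TCP) lies on the centre line of the jaws, within the pads' length; the fingertips stand 11 mm ahead of it and the grasp point (between the pads) lies 8 mm behind it; z points along the fingers, y is the direction in which the jaws open and shut (so a half turn about z gives the same grasp; the last joint's range is limited). The gripper opens to 87 mm and grips with 3 to 60 N. Pads are 19 mm wide; open, the fingers measure 117 mm over their backs; the gripper's body (75 mm by 190 mm) begins 51 mm behind the grasp point.
Start: joints at [1.175, 0.22, 1.526, -0, 1.395, -0.126], TCP at [0.167, 0.602, 0.234] pointing down, gripper open.
Joint ranges: [-2.98, 2.98], [-0.91, 2.08], [0.09, 2.57], [-1.24, 4.39], [0.2, 2.65], [-2.68, 2.68]. Speed limits (rad/s): [2.57, 2.57, 3.01, 3.14, 3.14, 3.14].

INTERFACE

Orientations are given as a unit quaternion [x, y, z, w].
In Python, from workcell import * gives the robot as it stands. The module is installed in compiled form; this text tells all that it offers.
- The arm moves only by the tool carry_out, never from a script. Its argument "deltas" is a list of rows, each an object with "translation": the shift along the tool's x, y, z in mm, a list of three; "delta_rot": the turn, a rotation vector about the tool's x, y, z in rad, a list of three. A call has exactly 10 rows; each row is the pose to reach, as a shift and turn from the pose commanded when the call began, along the tool's axes at that moment; what a row does not reach only later rows make up. A row lasts 1/10 s, in which the tool goes at most 50 mm and 8.59 degrees, less where a joint would pass 70% of its speed; a pose out of reach is approached as far as the arm can. A call with a gripper value outside its range is refused whole. "jaw" is the finger opening in mm, from 0 to 87, set as the call begins (left out, the last holds). The fingers move at their own pace and stop on an object; "grip_force" is the grip in N (left out, the last holds). Time passes only in rows, so rows that repeat a pose let the fingers close, or fill a call up. It gives the time, the measured TCP pose, the force and the opening at its end, in the units of the state.
- observe(): the state, without advancing time (a new reading comes with each control period).
- snapshot(name): name is "scene" or "side" or "wrist"; returns a dict with "image" (384x512x3 uint8, red, green, blue), "range_z" (384x512 float32, m along the optical axis (not along the pixel's ray), 0 where there is no reading), "fx", "fy", "cx", "cy" (pixels), "position" and "orientation" of the camera in the world. Camera axes: x right, y down, z forward; pixel columns grow to the right and rows downward; lengths in m; the calibration is good to about 2 mm. A picture is of the moment at which its call begins.
- close_job(): hands the job in, once; it reports no verdict.
The state is a dict: "clock": time; "joint_positions": joint angles; "qd": joint speeds; "tau": joint torques, N m; "ee_pos": TCP position; "tool_rot": TCP orientation; "wrist_force": force on the tool from outside, world axes, zero at the start; "torque": the same for the moment, N m; "gripper_width": finger opening in m.
Only numpy, scipy, OpenCV 4.12 (cv2) and the standard library are available. Lean on these libraries where they do the work, as an engineer would, in place of code of your own. Each camera call takes 0.05 s, during which the arm holds its last target. There are 200 camera calls.

## Working session

There is one attempt and no reset: what is moved stays moved. The work goes in short steps, Python scripts to look and compute and a tool call to move; the robot and the scene stay as the last step left them, time stands still between calls to the robot, and variables do not carry over. Pictures are saved under pics/ and viewed, about 8 in all and at most 12, crops included, and the job is handed in when it is done.

Besides the shell and the picture viewer there is one more tool, called after "Request:" by a JSON object that holds its "fn" and its "kwargs". carry_out: Moves the arm, as the interface text tells. Its arguments: {"type":"object","properties":{"deltas":{"type":"array","items":{"type":"object","properties":{"translation":{"type":"array","items":{"type":"number"}},"delta_rot":{"type":"array","items":{"type":"number"}}}}},"jaw":{"type":"number"},"grip_force":{"type":"number"}},"required":["deltas"]}

```bash
mkdir -p pics
cat > h.py <<'E'
from workcell import *
import numpy as np, cv2
from scipy.spatial.transform import Rotation as R
def save(s,n,box=None,sc=1):
    im=s["image"][:,:,::-1]
    if box: im=im[box[1]:box[3],box[0]:box[2]]
    cv2.imwrite("pics/"+n,cv2.resize(im,None,fx=sc,fy=sc,interpolation=cv2.INTER_CUBIC))
def pts(s):
    z=s["range_z"];v,u=np.mgrid[:z.shape[0],:z.shape[1]]
    p=np.stack([(u-s["cx"])/s["fx"]*z,(v-s["cy"])/s["fy"]*z,z],-1)
    P=p@R.from_quat(s["orientation"]).as_matrix().T+s["position"]
    P[z==0]=np.nan
    return P
E
python3 - <<'E'
from h import *
for n in("scene","side"):
    s=snapshot(n);np.savez(n+".npz",**s);save(s,n+"0.png",None,1.5)
    print(n,s["position"],s["orientation"],s["fx"])
print(observe())
E
```

```text
scene [1.51926104 0.19935696 0.82741677] [ 0.54439729  0.70719906 -0.3606825  -0.27094136] 445.4946203919313
side [0.3986978  0.7073965  0.58788555] [-0.095715    0.87028594 -0.48023446  0.0530649 ] 346.494090970981
{'clock': 0.1, 'joint_positions': array([ 1.17487345e+00,  2.21150429e-01,  1.52747734e+00,  7.40728897e-06,
        1.39470052e+00, -1.26096339e-01]), 'qd': array([-7.52504933e-04, -1.23723528e-03, -3.08839421e-03, -1.31522956e-05,
       -2.22991451e-03,  3.33124526e-05]), 'tau': array([ 1.22540761e-03, -4.95944846e+01, -3.88516009e+01,  7.01585831e-02,
        5.15761238e-02, -3.93256482e-05]), 'ee_pos': array([0.16639559, 0.60189263, 0.23255492]), 'tool_rot': array([ 1.34504965e-01,  9.90912540e-01, -8.37485438e-04, -2.27468396e-04]), 'wrist_force': array([0.0929385 , 1.13703261, 0.78469672]), 'torque': array([ 0.00980935, -0.00038919,  0.00189665]), 'gripper_width': 0.0866444646472325}
```

View pics/scene0.png

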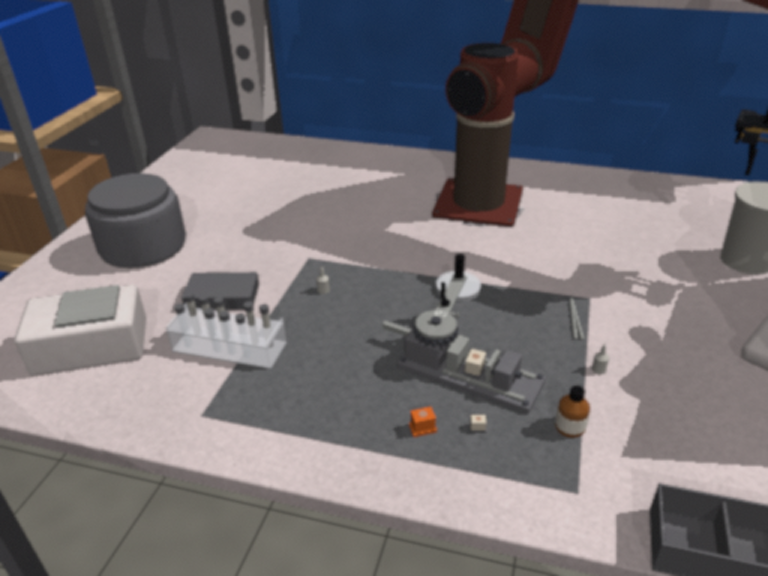

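View pics/side0.png

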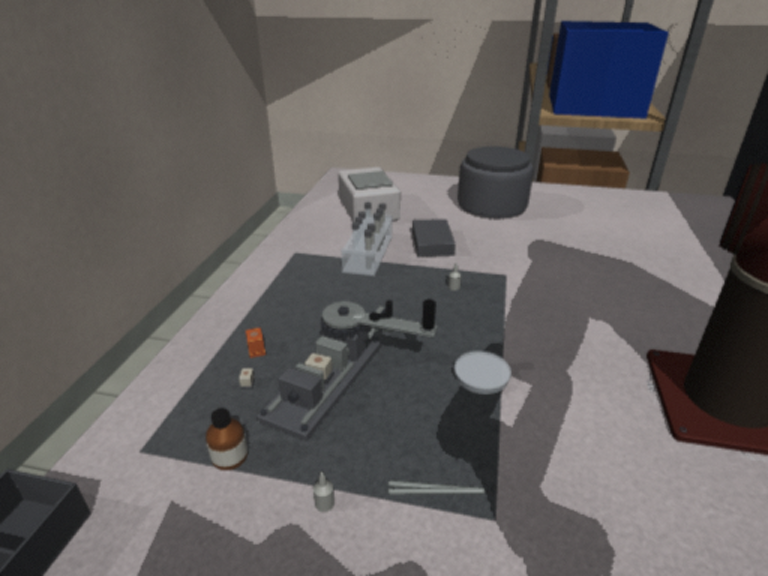

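The scene view (768 px wide) shows the clamp tower at (435,330), knob at (460,265), tab at (444,293) and the cream block in the clamp at (475,360). The decoys are the orange block (423,420) and the small cream block (478,422). In the side view the knob is at (428,314) and the tab at (388,308). The dish is near the knob, at (482,372). Next I'll measure these from depth and make one close crop.

```bash
cat > m.py <<'E'
from h import *
def black(s,P,zlo,zhi,lo,hi):
    im=s["image"].astype(int)
    m=(im.max(2)<60)&(P[...,2]>zlo)&(P[...,2]<zhi)&(P[...,0]>lo[0])&(P[...,0]<hi[0])&(P[...,1]>lo[1])&(P[...,1]<hi[1])
    n,l,st,c=cv2.connectedComponentsWithStats(m.astype(np.uint8))
    for i in range(1,n):
        if st[i,4]>4:
            q=P[l==i];print(st[i],c[i].round(1),"med",np.median(q,0).round(4),"min",q.min(0).round(3),"max",q.max(0).round(3))
E
python3 - <<'E'
from m import *
for n in("scene","side"):
    s=dict(np.load(n+".npz"));P=pts(s)
    print(n)
    k=(512/768)
    for nm,(u,v) in dict(scene=dict(tower=(435,322),block=(476,356),stop=(508,365),dish=(458,286),bottle=(573,400)),side=dict(tower=(343,312),block=(318,360),stop=(300,380),dish=(482,372),bottle=(225,440)))[n].items():
        print(nm,P[int(v*k),int(u*k)].round(4))
    black(s,P,.085,.16,(.3,-.3),(1,.4))
    save(s,n+"c.png",(250,150,370,280) if n=="scene" else (165,185,305,295),5)
    # level steel top of bar 95 mm, wheel
    m=(P[...,2]>.088)&(P[...,2]<.1)&(abs(P[...,1])<.4)&(P[...,0]>.3)&(P[...,0]<.9)
    q=P[m];print(len(q),q.min(0).round(3),q.max(0).round(3))
a=cv2.imread("pics/scenec.png");b=cv2.imread("pics/sidec.png")
h=max(a.shape[0],b.shape[0]);a=cv2.copyMakeBorder(a,0,h-a.shape[0],0,0,0);b=cv2.copyMakeBorder(b,0,h-b.shape[0],0,0,0)
im=np.hstack([a,b]);cv2.imwrite("pics/crop.png",cv2.resize(im,None,fx=.6,fy=.6));print(im.shape)
E
```

```text
scene
tower [0.6283 0.0243 0.1022]
block [0.641  0.1005 0.0504]
stop [0.6638 0.1571 0.0624]
dish [0.5036 0.0404 0.0955]
bottle [0.7304 0.2677 0.0738]
[303 170   6  16  80] [305.6 177.2] med [0.4853 0.0373 0.1274] min [0.472 0.029 0.1  ] max [0.491 0.045 0.147]
[294 189   5  15  39] [295.3 198.2] med [0.5608 0.0234 0.1012] min [0.544 0.018 0.092] max [0.577 0.033 0.126]
[382 260   7   4  10] [385.1 262.3] med [0.7303 0.2728 0.0853] min [0.721 0.266 0.085] max [0.732 0.28  0.087]
808 [ 0.466 -0.4    0.088] [0.704 0.06  0.1  ]
side
tower [0.6189 0.0308 0.1012]
block [0.641  0.0995 0.0507]
stop [0.6483 0.1598 0.0606]
dish [0.3824 0.0291 0.0145]
bottle [0.7056 0.2885 0.0573]
[246 201  16  13  90] [255.1 208.3] med [0.5476 0.0233 0.1014] min [0.537 0.018 0.097] max [0.573 0.037 0.127]
[281 200  10  20 160] [285.6 209.3] med [0.4746 0.0436 0.1285] min [0.465 0.028 0.098] max [0.486 0.048 0.147]
[226 205   6   5  20] [228.4 207.3] med [0.6187 0.0282 0.1013] min [0.612 0.018 0.098] max [0.625 0.032 0.103]
[146 272   5   3   7] [148.1 273.1] med [0.7163 0.2645 0.0853] min [0.712 0.262 0.085] max [0.721 0.266 0.086]
877 [ 0.462 -0.4    0.088] [0.699 0.06  0.1  ]
(650, 1300, 3)
```

View pics/crop.png

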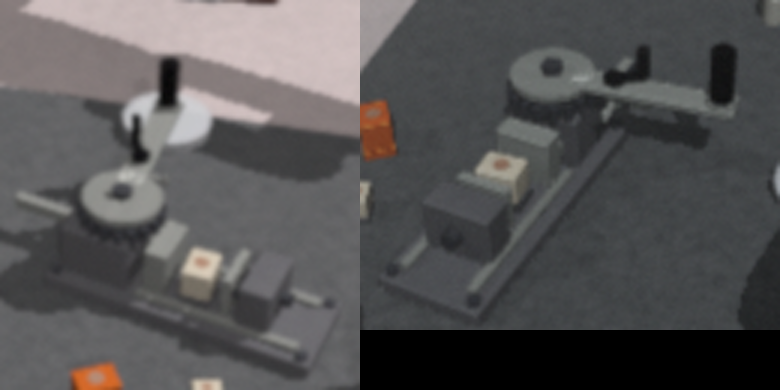

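Run:
```python
from m import *
A=np.zeros((0,3))
for n in("scene","side"):
    s=dict(np.load(n+".npz"));P=pts(s);im=s["image"].astype(int)
    box=lambda lo,hi:np.all((P>lo)&(P<hi),-1)
    for nm,lo,hi in(("knob",(.455,.01,.105),(.5,.06,.142)),("knobtop",(.455,.01,.142),(.5,.06,.152)),("tab",(.525,-.01,.107),(.58,.06,.124)),("tabtop",(.525,-.01,.122),(.58,.06,.132)),
       ("hub",(.605,.0,.0985),(.635,.05,.106))):
        m=box(lo,hi)&((im.max(2)<70)|(nm=="x"));q=P[m]
        print(n,nm,len(q),q.mean(0).round(4) if len(q) else"",np.ptp(q,0).round(4) if len(q) else "")
    m=box((.45,-.03,.086),(.71,.1,.1));q=P[m]
    bar=P[box((.485,-.01,.088),(.53,.07,.099))&(im.max(2)>70)]
    print(" bar fit",np.median(bar,0).round(4),np.polyfit(bar[:,0],bar[:,1],1).round(4))
    w=P[box((.56,-.05,.08),(.70,.1,.1))&(im.max(2)>70)];w=w[w[:,0]>.575]
    c,r=cv2.minEnclosingCircle(w[:,:2].astype(np.float32));print(" wheel",c,r)
    bl=P[box((.55,.04,.045),(.75,.15,.058))&(im[...,0]-im[...,2]>25)];print(" block",len(bl),bl.mean(0).round(4),np.ptp(bl,0))
    A=np.vstack([A,P[box((.5,.04,.056),(.75,.25,.07))]])
    jw=P[box((.55,.03,.055),(.75,.09,.07))];print(" jawtop",len(jw),jw.mean(0).round(4))
    st=P[box((.55,.12,.055),(.75,.22,.07))];print(" stoptop",len(st),st.mean(0).round(4),cv2.minAreaRect(st[:,:2].astype(np.float32)*1000))
print(np.round(R.from_quat(observe()["tool_rot"]).as_matrix(),3))
```

```text
scene knob 66 [0.4853 0.0376 0.1241] [0.0143 0.017  0.0364]
scene knobtop 19 [0.481  0.0374 0.1447] [0.018  0.015  0.0045]
scene tab 7 [0.5493 0.0198 0.1157] [0.0089 0.0036 0.0144]
scene tabtop 3 [0.5496 0.0204 0.1238] [0.0084 0.0017 0.0036]
scene hub 7 [0.6299 0.0238 0.1019] [0.0047 0.0086 0.0032]
 bar fit [0.5077 0.0354 0.0948] [-0.1326  0.1035]
 wheel (0.6168299913406372, 0.026415694504976273) 0.04258785396814346
 block 76 [0.6454 0.1009 0.0518] [0.03427981 0.02451576 0.00626724]
 jawtop 157 [0.6389 0.0625 0.0617]
 stoptop 249 [0.6563 0.1531 0.0605] ((654.49658203125, 149.07054138183594), (47.14689636230469, 61.61453628540039), 75.93929290771484)
side knob 109 [0.4743 0.0434 0.1241] [0.0186 0.0115 0.0365]
side knobtop 36 [0.4753 0.0376 0.1442] [0.0192 0.0176 0.0049]
side tab 21 [0.5412 0.0221 0.1153] [0.0074 0.0047 0.0154]
side tabtop 10 [0.5412 0.0218 0.1249] [0.0076 0.0067 0.0044]
side hub 25 [0.6188 0.0258 0.1015] [0.0125 0.0162 0.0051]
 bar fit [0.5077 0.0384 0.0943] [-0.1265  0.1014]
 wheel (0.6161268353462219, 0.027413830161094666) 0.042585574090480804
 block 20 [0.6422 0.0992 0.0517] [0.01324683 0.01277892 0.0022172 ]
 jawtop 228 [0.6225 0.0613 0.0609]
 stoptop 344 [0.6483 0.1544 0.06  ] ((648.9130859375, 149.1046142578125), (46.865814208984375, 61.01304244995117), 75.66534423828125)
[[-0.964  0.267 -0.001]
 [ 0.267  0.964 -0.002]
 [ 0.    -0.002 -1.   ]]
```

The tab is at (0.545, 0.020), the knob at (0.4765, 0.0355) and the axis at (0.618, 0.0265). Clamp yaw is about -0.25 and the handle is at about -0.19 rad. The tool's y axis already lies along clamp y. I'm now moving to the -y side of the tab with the fingers closed.

Request:
{"fn": "carry_out", "kwargs": {"deltas": [{"translation": [-20,-18,0]},{"translation": [-50,-47,0]},{"translation": [-80,-75,0]},{"translation": [-110,-103,0]},{"translation": [-140,-131,0]},{"translation": [-170,-159,0]},{"translation": [-200,-187,0]},{"translation": [-230,-215,0]},{"translation": [-260,-243,0]},{"translation": [-290,-271,0]}], "jaw": 0, "grip_force": 20}}

```text
invalid input
```

Request:
{"fn": "carry_out", "kwargs": {"deltas": [{"translation": [-30,-28,0]},{"translation": [-60,-56,0]},{"translation": [-90,-84,0]},{"translation": [-120,-112,0]},{"translation": [-150,-140,0]},{"translation": [-180,-168,0]},{"translation": [-210,-196,0]},{"translation": [-230,-215,0]},{"translation": [-238,-223,0]},{"translation": [-238,-223,0]}]}}

```text
invalid input
```

Request:
{"fn": "carry_out", "kwargs": {"deltas": [{"translation": [-20,-18,0],"delta_rot": [0,0,0]},{"translation": [-50,-47,0],"delta_rot": [0,0,0]},{"translation": [-80,-75,0],"delta_rot": [0,0,0]},{"translation": [-110,-103,0],"delta_rot": [0,0,0]},{"translation": [-140,-131,0],"delta_rot": [0,0,0]},{"translation": [-170,-159,0],"delta_rot": [0,0,0]},{"translation": [-200,-187,0],"delta_rot": [0,0,0]},{"translation": [-230,-215,0],"delta_rot": [0,0,0]},{"translation": [-260,-243,0],"delta_rot": [0,0,0]},{"translation": [-290,-271,0],"delta_rot": [0,0,0]}], "jaw": 0, "grip_force": 20}}

```text
clock: 1.1
ee_pos: [0.3742, 0.2623, 0.2333]
tool_rot: [0.134, 0.991, -0.0, -0.0]
wrist_force: [-0.1, -0.7, -0.2]
gripper_width: 0.0151
```

Request:
{"fn": "carry_out", "kwargs": {"deltas": [{"translation": [-30,-28,0],"delta_rot": [0,0,0]},{"translation": [-60,-56,0],"delta_rot": [0,0,0]},{"translation": [-90,-84,0],"delta_rot": [0,0,0]},{"translation": [-120,-112,0],"delta_rot": [0,0,0]},{"translation": [-150,-140,0],"delta_rot": [0,0,0]},{"translation": [-180,-168,0],"delta_rot": [0,0,0]},{"translation": [-210,-196,0],"delta_rot": [0,0,0]},{"translation": [-230,-215,20],"delta_rot": [0,0,0]},{"translation": [-237,-223,50],"delta_rot": [0,0,0]},{"translation": [-237,-223,60],"delta_rot": [0,0,0]}]}}

```text
clock: 2.1
ee_pos: [0.5412, -0.0154, 0.1699]
tool_rot: [0.136, 0.991, -0.0, -0.003]
wrist_force: [-1.2, 0.4, -0.1]
gripper_width: 0.0003
```

Run:
```python
from m import *
o=observe();print(o["ee_pos"],o["joint_positions"].round(2),o["wrist_force"],o["gripper_width"])
s=snapshot("wrist");save(s,"w1.png",None,1);P=pts(s)
black(s,P,.085,.16,(.44,-.05),(.6,.12))
```

```text
[ 0.54115778 -0.01541582  0.16994664] [-0.17  0.08  1.81 -0.    1.26 -1.47] [-1.21258877  0.37570572 -0.08774949] 0.00033593665260598163
[ 297   82   46   38 1369] [319.9 100.3] med [0.4766 0.0344 0.1446] min [0.468 0.026 0.099] max [0.486 0.046 0.147]
[303 197  39  45 867] [322.4 220.9] med [0.5595 0.0236 0.1019] min [0.539 0.014 0.093] max [0.576 0.036 0.127]
[245 229   6   2   7] [247.7 229.6] med [ 0.5288 -0.0184  0.1593] min [ 0.528 -0.02   0.158] max [ 0.529 -0.017  0.16 ]
[253 232   9   2  11] [257.2 232.2] med [ 0.5317 -0.0142  0.1592] min [ 0.531 -0.016  0.158] max [ 0.532 -0.012  0.16 ]
[263 232   7   2   8] [265.6 232.1] med [ 0.5327 -0.01    0.1588] min [ 0.532 -0.011  0.159] max [ 0.533 -0.008  0.16 ]
```

View pics/w1.png

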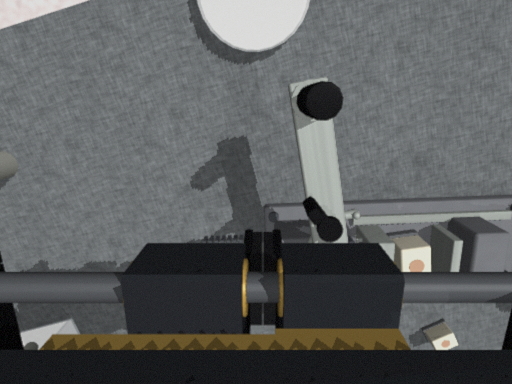

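The wrist view shows the tab at (313,210), leaning to the -y side of the bar. The knob is at (320,100) and the closed fingers are at (263,245), clear on the left. I'm lowering and then pushing.

Request:
{"fn": "carry_out", "kwargs": {"deltas": [{"translation": [0,0,25],"delta_rot": [0,0,0]},{"translation": [0,0,45],"delta_rot": [0,0,0]},{"translation": [0,0,55],"delta_rot": [0,0,0]},{"translation": [1,6,55],"delta_rot": [0,0,0]},{"translation": [2,11,55],"delta_rot": [0,0,0]},{"translation": [3,16,55],"delta_rot": [0,0,0]},{"translation": [4,20,55],"delta_rot": [0,0,0]},{"translation": [5,24,55],"delta_rot": [0,0,0]},{"translation": [6,28,55],"delta_rot": [0,0,0]},{"translation": [7,32,55],"delta_rot": [0,0,0]}]}}

```text
clock: 3.15
ee_pos: [0.5448, 0.0188, 0.1188]
tool_rot: [0.135, 0.991, 0.0, 0.0]
wrist_force: [-0.9, -1.2, 0.9]
gripper_width: 0.0003
```

```bash
cat > t.py <<'E'
from m import *
import sys
o=observe();print(o["clock"],o["ee_pos"].round(4),o["wrist_force"].round(2))
for n in sys.argv[1:]:
    s=snapshot(n);P=pts(s);print(n)
    im=s["image"].astype(int)
    black(s,P,.105,.152,(.44,-.06),(.68,.22))
    np.savez("cur_"+n+".npz",**s)
E
python3 t.py side scene; python3 -c "
from h import *
save(dict(np.load('cur_side.npz')),'side1.png',(180,150,330,260),4)"
```

```text
3.15 [0.5448 0.0188 0.1188] [-0.86 -1.22  0.87]
side
[254 192  12  21 140] [260.2 202.8] med [0.5372 0.031  0.1253] min [0.529 0.013 0.105] max [0.554 0.04  0.152]
[279 204   9  19 154] [282.9 213.1] med [0.4777 0.0635 0.1306] min [0.469 0.048 0.105] max [0.488 0.068 0.146]
scene
[311 173   6   7  25] [313.3 175.9] med [0.4885 0.0583 0.1353] min [0.485 0.052 0.126] max [0.492 0.066 0.146]
[291 181  11  16 117] [295.3 189.3] med [0.554  0.0213 0.1286] min [0.543 0.009 0.107] max [0.562 0.038 0.152]
[311 182   5   5  19] [312.9 183.8] med [0.4898 0.0599 0.1104] min [0.486 0.054 0.106] max [0.494 0.066 0.117]
```

View pics/side1.png

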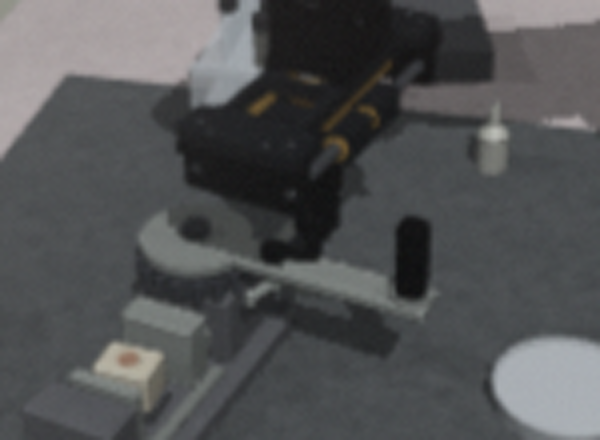

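The side view shows the knob moved from (428,314) to about (424,320) in full-view pixels, so the handle came along by about 0.14 rad. The finger hides the tab. I'll check it in the wrist view.

```bash
python3 t.py wrist; python3 -c "
from h import *
save(dict(np.load('cur_wrist.npz')),'w2.png',(200,60,420,260),3)"
```

```text
3.25 [0.5448 0.0192 0.1186] [0.02 0.13 0.43]
wrist
[ 283   85   60   54 2442] [313.1 110.9] med [0.4803 0.0574 0.1447] min [0.472 0.049 0.105] max [0.49  0.068 0.147]
[ 244  229   55   43 1532] [265.9 248.4] med [0.5362 0.0243 0.1267] min [0.532 0.015 0.105] max [0.545 0.04  0.151]
```

View pics/w2.png

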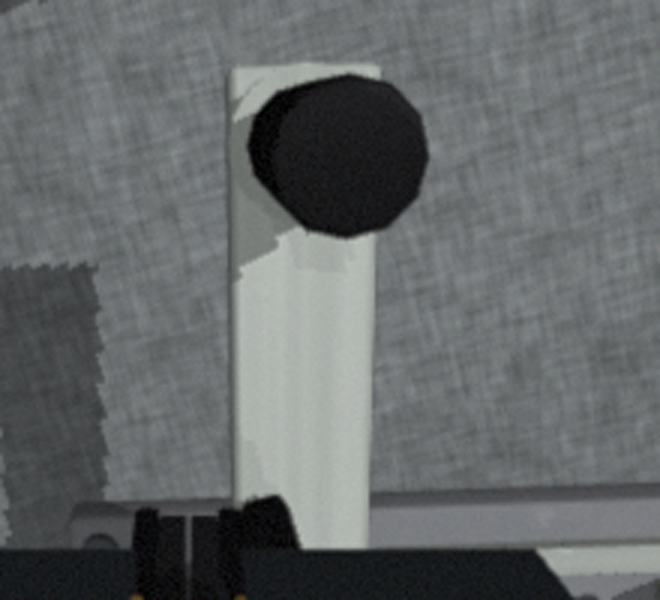

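```bash
cat > arc.py <<'E'
# rows rotating the TCP about spindle by phi (positive handle direction), optional shift to a start point first
from h import *
C=np.array([.618,.0265])
def arc(phis,start=None):
    o=observe();M=R.from_quat(o["tool_rot"]).as_matrix();p=o["ee_pos"]
    s=p[:2] if start is None else np.array(start)
    for f in phis:
        c,d=np.cos(f),np.sin(f);r=s-C
        q=C+np.array([c*r[0]+d*r[1],-d*r[0]+c*r[1]])
        t=M.T@np.array([*(q-p[:2]),0])*1000
        print(round(f,3),t.round(0))
E
python3 -c "
from arc import *
arc(np.arange(1,11)*.08)"
```

```text
0.08 [2. 6. 0.]
0.16 [ 3. 11.  0.]
0.24 [ 4. 17.  0.]
0.32 [ 5. 23.  0.]
0.4 [ 5. 29.  0.]
0.48 [ 5. 35.  0.]
0.56 [ 4. 40.  0.]
0.64 [ 2. 46.  0.]
0.72 [ 1. 52.  0.]
0.8 [-2. 57.  0.]
```

The wrist crop shows the tab (265,510 in the crop) still leaning to the left edge of the bar, so it hasn't flipped. I'll push along the arc, at most to the handle's + stop, where it has to flip.

Request:
{"fn": "carry_out", "kwargs": {"deltas": [{"translation": [2,6,0],"delta_rot": [0,0,0.08]},{"translation": [3,11,0],"delta_rot": [0,0,0.16]},{"translation": [4,17,0],"delta_rot": [0,0,0.24]},{"translation": [5,23,0],"delta_rot": [0,0,0.32]},{"translation": [5,29,0],"delta_rot": [0,0,0.4]},{"translation": [5,35,0],"delta_rot": [0,0,0.48]},{"translation": [4,40,0],"delta_rot": [0,0,0.56]},{"translation": [2,46,0],"delta_rot": [0,0,0.64]},{"translation": [1,52,0],"delta_rot": [0,0,0.72]},{"translation": [-2,57,0],"delta_rot": [0,0,0.8]}]}}

```text
clock: 4.3
ee_pos: [0.5603, 0.072, 0.1182]
tool_rot: [0.511, 0.859, -0.002, -0.001]
wrist_force: [-7.7, -3.3, 5.2]
gripper_width: 0.0004
```

```bash
python3 t.py side wrist; python3 -c "
from h import *
save(dict(np.load('cur_wrist.npz')),'w3.png',(200,40,420,260),3)"
```

```text
4.3 [0.5603 0.072  0.1182] [-7.73 -3.28  5.18]
side
[241 205  14  18 190] [247.1 213.7] med [0.5573 0.0821 0.1274] min [0.542 0.07  0.106] max [0.572 0.09  0.152]
[261 218   9  20 164] [265.  227.1] med [0.5072 0.1241 0.1308] min [0.499 0.108 0.105] max [0.518 0.129 0.146]
wrist
[ 180  108   59   55 2492] [209.  134.3] med [0.5139 0.121  0.1446] min [0.503 0.11  0.105] max [0.523 0.129 0.147]
[ 244  230   53   42 1400] [264.6 249.2] med [0.5582 0.0829 0.1277] min [0.548 0.074 0.105] max [0.574 0.088 0.151]
```

View pics/w3.png

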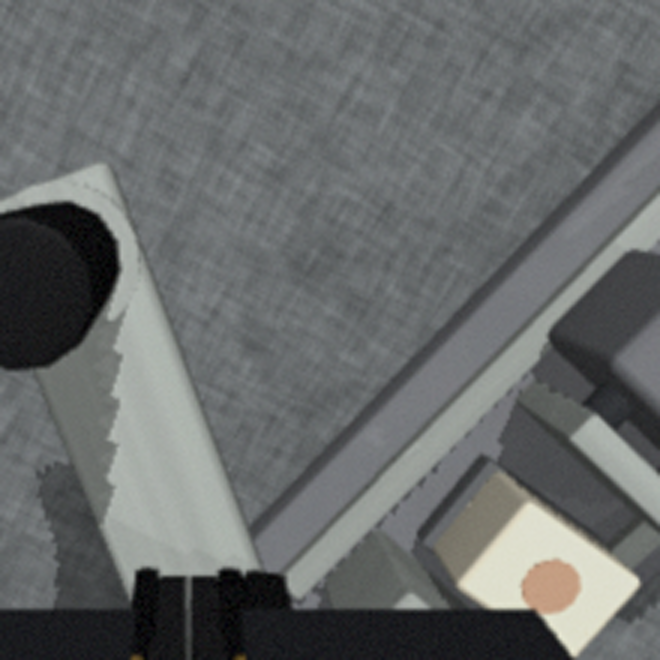

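The wrist crop shows the tab and finger now at the right edge of the bar (260,590 in the crop), and about 8 N of drag. That fits a flipped tab with the handle being taken along. I'll back off and check.

Request:
{"fn": "carry_out", "kwargs": {"deltas": [{"translation": [0,-8,0],"delta_rot": [0,0,0]},{"translation": [0,-20,0],"delta_rot": [0,0,0]},{"translation": [0,-30,0],"delta_rot": [0,0,0]},{"translation": [0,-35,-20],"delta_rot": [0,0,0]},{"translation": [0,-40,-50],"delta_rot": [0,0,0]},{"translation": [0,-40,-60],"delta_rot": [0,0,0]},{"translation": [0,-40,-60],"delta_rot": [0,0,0]},{"translation": [0,-40,-60],"delta_rot": [0,0,0]},{"translation": [0,-40,-60],"delta_rot": [0,0,0]},{"translation": [0,-40,-60],"delta_rot": [0,0,0]}], "jaw": 32}}

```text
clock: 5.4
ee_pos: [0.5259, 0.0538, 0.177]
tool_rot: [0.51, 0.86, -0.001, -0.001]
wrist_force: [-0.4, -1.2, -0.5]
gripper_width: 0.0317
```

```bash
python3 t.py side wrist scene
python3 - <<'E'
from h import *
for n in("wrist","side","scene"):
    s=dict(np.load(f"cur_{n}.npz"));P=pts(s);im=s["image"].astype(int)
    j=P[np.all((P>(.55,.03,.056))&(P<(.75,.1,.07)),-1)]
    d=np.array([.249,.969]);q=(j[:,:2]-[.618,.0265])@d
    if len(q):print(n,"jaw top y",np.percentile(q,[2,50,98]).round(4))
for n in("side","scene"):
    s=dict(np.load(f"{n}.npz"));P=pts(s)
    j=P[np.all((P>(.55,.03,.056))&(P<(.75,.1,.07)),-1)];q=(j[:,:2]-[.618,.0265])@d;print("start",n,np.percentile(q,[2,50,98]).round(4))
save(dict(np.load('cur_wrist.npz')),'w4.png',None,1)
E
```

```text
5.4 [0.5259 0.0538 0.177 ] [-0.45 -1.24 -0.53]
side
[241 214   3   9  27] [242. 218.] med [0.5686 0.0861 0.1176] min [0.566 0.081 0.107] max [0.572 0.089 0.126]
[260 218   9  20 167] [264.  227.4] med [0.5091 0.125  0.13  ] min [0.501 0.11  0.105] max [0.52  0.129 0.146]
wrist
[ 276  105   38   38 1104] [294.3 123.7] med [0.5111 0.1187 0.1447] min [0.503 0.109 0.106] max [0.521 0.128 0.148]
[332 202  20  24 350] [341.1 213.4] med [0.5696 0.0832 0.1235] min [0.567 0.077 0.105] max [0.576 0.088 0.127]
scene
[330 181   6  15  73] [333.  188.3] med [0.5208 0.1193 0.1258] min [0.508 0.111 0.106] max [0.527 0.127 0.148]
[315 198   3   8  22] [316.  201.2] med [0.5755 0.083  0.1166] min [0.574 0.08  0.106] max [0.58  0.086 0.128]
wrist jaw top y [0.0355 0.0478 0.0567]
side jaw top y [0.0145 0.0439 0.0563]
scene jaw top y [0.0146 0.0464 0.0584]
start side [0.004  0.0383 0.0529]
start scene [0.0142 0.042  0.0549]
```

View pics/w4.png

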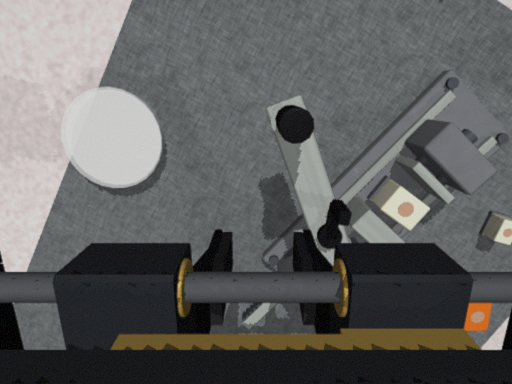

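The tab is flipped: in the wrist view it's at (341,213), on the right of the bar. The jaw has moved only about 3 mm. Next I'll straddle the knob at (294,123).

Request:
{"fn": "carry_out", "kwargs": {"deltas": [{"translation": [16,5,0],"delta_rot": [0,0,-0.1]},{"translation": [34,10,0],"delta_rot": [0,0,-0.2]},{"translation": [52,15,0],"delta_rot": [0,0,-0.3]},{"translation": [64,18,0],"delta_rot": [0,0,-0.34]},{"translation": [64,18,0],"delta_rot": [0,0,-0.34]},{"translation": [64,18,15],"delta_rot": [0,0,-0.34]},{"translation": [64,18,35],"delta_rot": [0,0,-0.34]},{"translation": [64,18,52],"delta_rot": [0,0,-0.34]},{"translation": [64,18,60],"delta_rot": [0,0,-0.34]},{"translation": [64,18,60],"delta_rot": [0,0,-0.34]}]}}

```text
clock: 6.55
ee_pos: [0.5105, 0.1177, 0.1164]
tool_rot: [0.358, 0.934, -0.001, -0.002]
wrist_force: [-0.2, -0.8, 0.9]
gripper_width: 0.0318
```

Run:
```python
from arc import *
o=observe();print(o["ee_pos"],o["wrist_force"],o["joint_positions"].round(2))
arc(-np.arange(1,11)*.11); print(); arc(-np.arange(1,11)*.11,(.5111,.119))
```

```text
[0.51047821 0.11769423 0.11643304] [-0.21453672 -0.80800445  0.87194585] [ 0.08  0.1   1.89 -0.    1.15 -0.76]
-0.11 [ -1. -15.   0.]
-0.22 [ -4. -31.   0.]
-0.33 [ -9. -45.   0.]
-0.44 [-15. -60.   0.]
-0.55 [-23. -73.   0.]
-0.66 [-32. -86.   0.]
-0.77 [-43. -97.   0.]
-0.88 [ -54. -107.    0.]
-0.99 [ -67. -116.    0.]
-1.1 [ -81. -123.    0.]

-0.11 [ -1. -14.   0.]
-0.22 [ -4. -29.   0.]
-0.33 [ -8. -44.   0.]
-0.44 [-14. -59.   0.]
-0.55 [-22. -72.   0.]
-0.66 [-31. -85.   0.]
-0.77 [-41. -96.   0.]
-0.88 [ -53. -107.    0.]
-0.99 [ -66. -116.    0.]
-1.1 [ -79. -123.    0.]
```

Request:
{"fn": "carry_out", "kwargs": {"deltas": [{"translation": [-1,-14,0],"delta_rot": [0,0,-0.11]},{"translation": [-4,-29,0],"delta_rot": [0,0,-0.22]},{"translation": [-8,-44,0],"delta_rot": [0,0,-0.33]},{"translation": [-14,-59,0],"delta_rot": [0,0,-0.44]},{"translation": [-22,-72,0],"delta_rot": [0,0,-0.55]},{"translation": [-31,-85,0],"delta_rot": [0,0,-0.66]},{"translation": [-41,-96,0],"delta_rot": [0,0,-0.77]},{"translation": [-53,-107,0],"delta_rot": [0,0,-0.88]},{"translation": [-66,-116,0],"delta_rot": [0,0,-0.99]},{"translation": [-79,-123,0],"delta_rot": [0,0,-1.1]}], "jaw": 24}}

```text
clock: 7.55
ee_pos: [0.4889, -0.0268, 0.1193]
tool_rot: [-0.186, 0.983, -0.0, 0.0]
wrist_force: [-0.2, 0.4, 0.7]
gripper_width: 0.0239
```

```bash
cat > j.py <<'E'
from h import *
import sys
C=np.array([.618,.0265]);Y=np.array([.249,.969]);X=np.array([.969,-.249])
def prof(s,tag):
    P=pts(s);im=s["image"].astype(int);x=(P[...,:2]-C)@X;y=(P[...,:2]-C)@Y;z=P[...,2]
    t=(abs(x)<.03)&(z>.056)&(z<.068)
    a=y[t&(y<.085)];b=y[t&(y>.085)]
    m=(abs(x)<.03)&(z>.044)&(z<.058)&(im[...,0]-im[...,2]>15)&(y>.05)&(y<.14)
    f=lambda q:np.percentile(q,[3,97]).round(4) if len(q)>5 else None
    print(tag,"jawtop",f(a),"block",f(y[m]),"pad/stop top",f(b))
    k=P[(im.max(2)<70)&(z>.142)&(z<.15)&(abs(P[...,0]-.52)<.1)&(abs(P[...,1]-.04)<.15)]
    if len(k)>8 and tag!="wrist":
        c=k[:,:2].mean(0);r=c-C;print("  knob",c.round(4),"theta",round(np.arctan2(r@Y,-(r@X)),3))
if __name__=="__main__":
    o=observe();print(o["clock"],o["ee_pos"].round(4),o["wrist_force"].round(2),o["gripper_width"].round(4))
    r=o["ee_pos"][:2]-C;print("tcp theta",np.arctan2(r@Y,-(r@X)).round(3),np.hypot(*r).round(4))
    for n in sys.argv[1:]: prof(snapshot(n),n)
E
python3 j.py side scene
python3 - <<'E'
from j import *
for n in("scene","side"): prof(dict(np.load(n+".npz")),n)
prof(dict(np.load("cur_wrist.npz")),"wrist-before")
from arc import arc
arc(np.arange(1,21)*.07)
E
```

```text
scene jawtop [-1.1169  0.0545] block [0.0662 0.0932] pad/stop top [0.1073 0.151 ]
  knob [0.481  0.0374] theta -0.172
side jawtop [-0.6892  0.0527] block [0.0664 0.0881] pad/stop top [0.1057 0.2755]
  knob [0.4753 0.0376] theta -0.174
wrist-before jawtop [0.0354 0.0565] block [0.0649 0.0899] pad/stop top [0.105 0.148]
  knob [0.512  0.1185] theta 0.463
0.07 [-0. 10. -0.]
0.14 [-1. 20. -0.]
0.21 [-3. 29. -0.]
0.28 [-5. 39. -0.]
0.35 [-8. 48. -0.]
0.42 [-11.  57.  -0.]
0.49 [-15.  66.  -0.]
0.56 [-20.  75.  -0.]
0.63 [-25.  83.  -0.]
0.7 [-31.  91.  -0.]
0.77 [-38.  98.  -0.]
0.84 [-45. 105.  -0.]
0.91 [-52. 111.  -0.]
0.98 [-60. 117.  -0.]
1.05 [-68. 122.   0.]
1.12 [-77. 127.   0.]
1.19 [-85. 131.   0.]
1.26 [-95. 135.   0.]
1.33 [-104.  138.    0.]
1.4 [-113.  140.    0.]Traceback (most recent call last):
  File "j.py", line 15, in <module>
    o=observe();print(o["clock"],o["ee_pos"].round(4),o["wrist_force"].round(2),o["gripper_width"].round(4))
                                                                                ^^^^^^^^^^^^^^^^^^^^^^^^
AttributeError: 'float' object has no attribute 'round'
```

Request:
{"fn": "carry_out", "kwargs": {"deltas": [{"translation": [0,10,0],"delta_rot": [0,0,0.07]},{"translation": [-1,20,0],"delta_rot": [0,0,0.14]},{"translation": [-3,29,0],"delta_rot": [0,0,0.21]},{"translation": [-5,39,0],"delta_rot": [0,0,0.28]},{"translation": [-8,48,0],"delta_rot": [0,0,0.35]},{"translation": [-11,57,0],"delta_rot": [0,0,0.42]},{"translation": [-15,66,0],"delta_rot": [0,0,0.49]},{"translation": [-20,75,0],"delta_rot": [0,0,0.56]},{"translation": [-25,83,0],"delta_rot": [0,0,0.63]},{"translation": [-31,91,0],"delta_rot": [0,0,0.7]}]}}

```text
clock: 8.55
ee_pos: [0.4863, 0.0691, 0.1201]
tool_rot: [0.166, 0.986, -0.001, 0.002]
wrist_force: [1.7, -4.9, -0.0]
gripper_width: 0.0242
```

```bash
sed -i 's/o\["gripper_width"\].round(4)/round(o["gripper_width"],4)/' j.py; python3 j.py side scene
```

```text
8.55 [0.4863 0.0691 0.1201] [ 1.69 -4.94 -0.02] 0.0242
tcp theta 0.061 0.1384
side jawtop [-0.6869  0.0645] block [0.0683 0.0898] pad/stop top [0.1056 0.2762]
  knob [0.4783 0.0814] theta 0.123
scene jawtop [-1.1209  0.0667] block [0.0669 0.0946] pad/stop top [0.107  0.1521]
  knob [0.4925 0.071 ] theta 0.089
```

Request:
{"fn": "carry_out", "kwargs": {"deltas": [{"translation": [0,10,0],"delta_rot": [0,0,0.07]},{"translation": [-1,20,0],"delta_rot": [0,0,0.14]},{"translation": [-3,29,0],"delta_rot": [0,0,0.21]},{"translation": [-5,39,0],"delta_rot": [0,0,0.28]},{"translation": [-8,48,0],"delta_rot": [0,0,0.35]},{"translation": [-11,57,0],"delta_rot": [0,0,0.42]},{"translation": [-15,66,0],"delta_rot": [0,0,0.49]},{"translation": [-18,71,0],"delta_rot": [0,0,0.53]},{"translation": [-18,71,0],"delta_rot": [0,0,0.53]},{"translation": [-18,71,0],"delta_rot": [0,0,0.53]}]}}

```text
clock: 9.65
ee_pos: [0.5246, 0.1311, 0.1187]
tool_rot: [0.416, 0.909, -0.0, -0.0]
wrist_force: [-0.8, -0.9, 0.3]
gripper_width: 0.0245
```

```bash
python3 j.py side scene wrist
```

```text
9.65 [0.5246 0.1311 0.1187] [-0.8  -0.94  0.27] 0.0245
tcp theta 0.59 0.1402
side jawtop [-0.6876  0.0715] block [0.0737 0.094 ] pad/stop top [0.105 0.276]
  knob [0.5194 0.1351] theta 0.582
scene jawtop [-1.1217  0.073 ] block [0.0731 0.0998] pad/stop top [0.1071 0.1513]
  knob [0.5353 0.1334] theta 0.661
wrist jawtop [0.0506 0.0524] block None pad/stop top [0.1443 0.15  ]
```

Request:
{"fn": "carry_out", "kwargs": {"deltas": [{"translation": [-1,-14,0],"delta_rot": [0,0,-0.11]},{"translation": [-4,-29,0],"delta_rot": [0,0,-0.22]},{"translation": [-8,-44,0],"delta_rot": [0,0,-0.33]},{"translation": [-14,-59,0],"delta_rot": [0,0,-0.44]},{"translation": [-22,-72,0],"delta_rot": [0,0,-0.55]},{"translation": [-31,-85,0],"delta_rot": [0,0,-0.66]},{"translation": [-41,-96,0],"delta_rot": [0,0,-0.77]},{"translation": [-53,-107,0],"delta_rot": [0,0,-0.88]},{"translation": [-53,-107,0],"delta_rot": [0,0,-0.88]},{"translation": [-53,-107,0],"delta_rot": [0,0,-0.88]}]}}

```text
clock: 10.8
ee_pos: [0.4782, 0.0216, 0.1187]
tool_rot: [-0.008, 1.0, 0.0, 0.0]
wrist_force: [-0.6, -0.8, 0.8]
gripper_width: 0.0242
```

```bash
python3 j.py side scene
```

```text
10.8 [0.4782 0.0216 0.1187] [-0.58 -0.85  0.75] 0.0242
tcp theta -0.287 0.1399
side jawtop [-0.6905  0.0716] block [0.0739 0.0935] pad/stop top [0.1052 0.2757]
scene jawtop [-1.1192  0.0729] block [0.0737 0.0999] pad/stop top [0.1067 0.1515]
  knob [0.4846 0.0187] theta -0.31
```

Request:
{"fn": "carry_out", "kwargs": {"deltas": [{"translation": [0,5,0],"delta_rot": [0,0,0.04]},{"translation": [0,11,0],"delta_rot": [0,0,0.08]},{"translation": [-1,17,0],"delta_rot": [0,0,0.12]},{"translation": [-2,22,0],"delta_rot": [0,0,0.16]},{"translation": [-3,28,0],"delta_rot": [0,0,0.2]},{"translation": [-4,33,0],"delta_rot": [0,0,0.24]},{"translation": [-5,39,0],"delta_rot": [0,0,0.28]},{"translation": [-7,44,0],"delta_rot": [0,0,0.32]},{"translation": [-8,48,0],"delta_rot": [0,0,0.35]},{"translation": [-9,50,0],"delta_rot": [0,0,0.365]}]}}

```text
clock: 11.9
ee_pos: [0.4863, 0.0719, 0.1186]
tool_rot: [0.172, 0.985, -0.001, 0.0]
wrist_force: [0.2, -3.5, 1.0]
gripper_width: 0.024
```

```bash
python3 j.py side scene
```

```text
11.9 [0.4863 0.0719 0.1186] [ 0.2  -3.5   0.99] 0.024
tcp theta 0.081 0.1393
side jawtop [-0.6896  0.0737] block [0.076  0.0947] pad/stop top [0.1048 0.2751]
  knob [0.4803 0.0862] theta 0.157
scene jawtop [-1.1178  0.0758] block [0.0761 0.1006] pad/stop top [0.1066 0.1509]
  knob [0.4917 0.072 ] theta 0.094
```

Request:
{"fn": "carry_out", "kwargs": {"deltas": [{"translation": [0,1,0],"delta_rot": [0,0,0.007]},{"translation": [0,2,0],"delta_rot": [0,0,0.014]},{"translation": [0,3,0],"delta_rot": [0,0,0.021]},{"translation": [0,4,0],"delta_rot": [0,0,0.028]},{"translation": [0,5,0],"delta_rot": [0,0,0.035]},{"translation": [0,6,0],"delta_rot": [0,0,0.043]},{"translation": [0,7,0],"delta_rot": [0,0,0.05]},{"translation": [0,8,0],"delta_rot": [0,0,0.057]},{"translation": [0,9,0],"delta_rot": [0,0,0.064]},{"translation": [0,10,0],"delta_rot": [0,0,0.071]}]}}

```text
clock: 13.0
ee_pos: [0.4895, 0.0812, 0.1185]
tool_rot: [0.207, 0.978, -0.0, -0.0]
wrist_force: [0.3, -4.8, 1.3]
gripper_width: 0.024
```

```bash
python3 j.py side scene
```

```text
13.0 [0.4895 0.0812 0.1185] [ 0.27 -4.79  1.33] 0.024
tcp theta 0.151 0.1397
side jawtop [-0.6893  0.0751] block [0.0781 0.0944] pad/stop top [0.1052 0.2752]
  knob [0.4854 0.0973] theta 0.239
scene jawtop [-1.1207  0.0766] block [0.0765 0.101 ] pad/stop top [0.1067 0.1512]
  knob [0.4949 0.0806] theta 0.163
```

Request:
{"fn": "carry_out", "kwargs": {"deltas": [{"translation": [0,1,0],"delta_rot": [0,0,0.007]},{"translation": [0,2,0],"delta_rot": [0,0,0.014]},{"translation": [0,3,0],"delta_rot": [0,0,0.021]},{"translation": [0,4,0],"delta_rot": [0,0,0.028]},{"translation": [0,5,0],"delta_rot": [0,0,0.035]},{"translation": [0,6,0],"delta_rot": [0,0,0.043]},{"translation": [0,7,0],"delta_rot": [0,0,0.05]},{"translation": [0,8,0],"delta_rot": [0,0,0.057]},{"translation": [0,9,0],"delta_rot": [0,0,0.064]},{"translation": [0,10,0],"delta_rot": [0,0,0.071]}]}}

```text
clock: 14.1
ee_pos: [0.4935, 0.0903, 0.1185]
tool_rot: [0.241, 0.97, -0.0, -0.0]
wrist_force: [1.5, -5.4, -0.2]
gripper_width: 0.0241
```

```bash
python3 j.py side scene
```

```text
14.1 [0.4935 0.0903 0.1185] [ 1.48 -5.43 -0.21] 0.0241
tcp theta 0.222 0.1399
side jawtop [-0.6874  0.0755] block [0.0785 0.0956] pad/stop top [0.1051 0.276 ]
  knob [0.4878 0.1012] theta 0.269
scene jawtop [-1.1199  0.0773] block [0.077  0.1011] pad/stop top [0.1072 0.1513]
  knob [0.4986 0.0919] theta 0.249
```

Request:
{"fn": "carry_out", "kwargs": {"deltas": [{"translation": [0,1,0],"delta_rot": [0,0,0.007]},{"translation": [0,2,0],"delta_rot": [0,0,0.014]},{"translation": [0,3,0],"delta_rot": [0,0,0.021]},{"translation": [0,4,0],"delta_rot": [0,0,0.028]},{"translation": [0,5,0],"delta_rot": [0,0,0.035]},{"translation": [0,6,0],"delta_rot": [0,0,0.043]},{"translation": [0,7,0],"delta_rot": [0,0,0.05]},{"translation": [0,8,0],"delta_rot": [0,0,0.057]},{"translation": [0,9,0],"delta_rot": [0,0,0.064]},{"translation": [0,10,0],"delta_rot": [0,0,0.071]}]}}

```text
clock: 15.2
ee_pos: [0.4981, 0.0988, 0.1185]
tool_rot: [0.276, 0.961, -0.0, -0.0]
wrist_force: [-0.3, -6.2, 0.9]
gripper_width: 0.0241
```

```bash
cat > f.py <<'E'
from j import *
J=[];F=[]
def meas(s):
    P=pts(s);x=(P[...,:2]-C)@X;y=(P[...,:2]-C)@Y;z=P[...,2];t=(abs(x)<.02)&(z>.056)&(z<.068)
    a=y[t&(y>.05)&(y<.088)];b=y[t&(y>.098)&(y<.125)]
    im=s["image"].astype(int);m=(abs(x)<.03)&(z>.044)&(z<.058)&(im[...,0]-im[...,2]>15)&(y>.05)&(y<.14)
    return [np.percentile(a,97)*1e3,y[m].mean()*1e3,np.percentile(b,3)*1e3,b.mean()*1e3]
for i in range(6):
    o=observe();r=o["ee_pos"][:2]-C;r/=np.hypot(*r)
    t=np.array([r[1],-r[0]]);F.append([-o["wrist_force"][:2]@t,o["wrist_force"][:2]@r])
    s=snapshot("scene");J.append(meas(s))
print("theta",np.arctan2(r@Y,-(r@X)).round(3),"tang",np.round(F,1)[:,0],np.mean(F,0).round(2));print("jaw,block,pad",np.mean(J,0).round(2),np.std(J,0).round(2),"start",np.round(meas(dict(np.load("scene.npz"))),2))
E
python3 f.py
```

```text
theta 0.292 tang [5.5 5.  4.2 4.6 4.5 4.9] [ 4.78 -3.3 ]
jaw,block,pad [ 78.52  90.6  106.82 114.38] [0.18 0.16 0.2  0.37] start [ 55.33  79.81 105.85 113.54]
```

Request:
{"fn": "carry_out", "kwargs": {"deltas": [{"translation": [0,0.5,0],"delta_rot": [0,0,0.003]},{"translation": [0,1,0],"delta_rot": [0,0,0.007]},{"translation": [0,1.5,0],"delta_rot": [0,0,0.01]},{"translation": [0,2,0],"delta_rot": [0,0,0.014]},{"translation": [0,2.5,0],"delta_rot": [0,0,0.017]},{"translation": [0,3,0],"delta_rot": [0,0,0.021]},{"translation": [0,3.5,0],"delta_rot": [0,0,0.025]},{"translation": [0,4,0],"delta_rot": [0,0,0.028]},{"translation": [0,4.5,0],"delta_rot": [0,0,0.032]},{"translation": [0,5,0],"delta_rot": [0,0,0.035]}]}}

```text
clock: 16.5
ee_pos: [0.5006, 0.1028, 0.1184]
tool_rot: [0.292, 0.956, -0.001, -0.0]
wrist_force: [-0.0, -7.4, 1.2]
gripper_width: 0.0237
```

```bash
python3 f.py
```

```text
theta 0.326 tang [6.2 5.9 5.6 5.9 4.8 5.3] [ 5.62 -3.57]
jaw,block,pad [ 78.74  90.78 107.11 114.62] [0.21 0.1  0.15 0.27] start [ 55.33  79.81 105.85 113.54]
```

Request:
{"fn": "carry_out", "kwargs": {"deltas": [{"translation": [0,0.5,0],"delta_rot": [0,0,0.003]},{"translation": [0,1,0],"delta_rot": [0,0,0.007]},{"translation": [0,1.5,0],"delta_rot": [0,0,0.01]},{"translation": [0,2,0],"delta_rot": [0,0,0.014]},{"translation": [0,2.5,0],"delta_rot": [0,0,0.017]},{"translation": [0,3,0],"delta_rot": [0,0,0.02]},{"translation": [0,2.5,0],"delta_rot": [0,0,0.02]},{"translation": [0,2,0],"delta_rot": [0,0,0.02]},{"translation": [0,1.5,0],"delta_rot": [0,0,0.02]},{"translation": [0,1,0],"delta_rot": [0,0,0.02]}]}}

```text
clock: 17.8
ee_pos: [0.5012, 0.1043, 0.1184]
tool_rot: [0.302, 0.953, 0.0, -0.0]
wrist_force: [0.0, -2.6, 0.1]
gripper_width: 0.0241
```

```bash
python3 f.py
```

```text
theta 0.336 tang [2.2 3.4 3.3 3.5 2.7 2.9] [ 2.97 -1.7 ]
jaw,block,pad [ 79.16  91.07 107.2  114.49] [0.34 0.14 0.3  0.24] start [ 55.33  79.81 105.85 113.54]
```

The moving push was last read at about 6.2 N, just before a final 0.02 rad nudge, which suggests 25–30 N of clamping. I'm letting go now.

Request:
{"fn": "carry_out", "kwargs": {"deltas": [{"translation": [0,-1,0],"delta_rot": [0,0,0]},{"translation": [0,-2,0],"delta_rot": [0,0,0]},{"translation": [0,-2,0],"delta_rot": [0,0,0]},{"translation": [0,-2,0],"delta_rot": [0,0,0]},{"translation": [0,-2,0],"delta_rot": [0,0,0]},{"translation": [0,-2,-10],"delta_rot": [0,0,0]},{"translation": [0,-2,-30],"delta_rot": [0,0,0]},{"translation": [0,-2,-50],"delta_rot": [0,0,0]},{"translation": [0,-2,-70],"delta_rot": [0,0,0]},{"translation": [0,-2,-80],"delta_rot": [0,0,0]}], "jaw": 40}}

```text
clock: 19.1
ee_pos: [0.5014, 0.1027, 0.2013]
tool_rot: [0.302, 0.953, 0.001, 0.002]
wrist_force: [-0.5, -0.3, 1.2]
gripper_width: 0.04
```

```bash
python3 f.py; python3 t.py wrist
python3 - <<'E'
from h import *
s=dict(np.load("cur_wrist.npz"));save(s,'w5.png',None,1.2)
from j import prof
prof(s,"wr")
E
```

```text
theta 0.319 tang [ 0.5 -0.8  0.1  0.4  0.1  0.2] [ 0.12 -0.21]
jaw,block,pad [ 79.03  90.99 107.36 114.38] [0.27 0.14 0.11 0.11] start [ 55.33  79.81 105.85 113.54]
19.4 [0.4995 0.1025 0.1973] [ 0.26 -0.07  0.16]
wrist
[ 243  192   29   43 1024] [257.4 213.5] med [0.4952 0.1027 0.144 ] min [0.489 0.091 0.105] max [0.507 0.11  0.147]
wr jawtop [-0.0463 -0.016 ] block None pad/stop top None
  knob [0.498  0.1008] theta 0.303
```

View pics/w5.png

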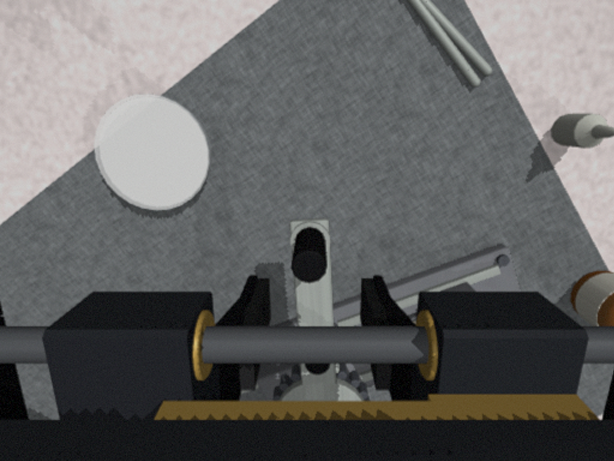

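The wrist view shows the knob free at (310,255) between the opened fingers. The force reads zero and the pad and jaw have held their places. I'll pull back for a last look at the tab and block.

Request:
{"fn": "carry_out", "kwargs": {"deltas": [{"translation": [10,0,0],"delta_rot": [0,0,0]},{"translation": [25,0,-5],"delta_rot": [0,0,0]},{"translation": [40,0,-10],"delta_rot": [0,0,0]},{"translation": [55,0,-20],"delta_rot": [0,0,0]},{"translation": [70,0,-30],"delta_rot": [0,0,0]},{"translation": [85,0,-30],"delta_rot": [0,0,0]},{"translation": [95,0,-30],"delta_rot": [0,0,0]},{"translation": [100,0,-30],"delta_rot": [0,0,0]},{"translation": [100,0,-30],"delta_rot": [0,0,0]},{"translation": [100,0,-30],"delta_rot": [0,0,0]}]}}

```text
clock: 20.45
ee_pos: [0.4184, 0.1599, 0.2282]
tool_rot: [0.302, 0.953, -0.0, -0.0]
wrist_force: [-0.1, 0.4, 0.4]
gripper_width: 0.0397
```

```bash
python3 f.py; python3 t.py scene side
python3 - <<'E'
from h import *
a=dict(np.load("cur_scene.npz"))["image"][180:280,250:370];b=dict(np.load("cur_side.npz"))["image"][190:290,170:290]
cv2.imwrite("pics/end.png",cv2.resize(np.hstack([a,b])[:,:,::-1],None,fx=3.3,fy=3.3,interpolation=cv2.INTER_CUBIC))
E
```

```text
theta 0.338 tang [-0.3 -0.4 -0.1 -0.4  0.6  0. ] [-0.11  0.07]
jaw,block,pad [ 79.04  90.96 107.2  114.44] [0.28 0.13 0.34 0.15] start [ 55.33  79.81 105.85 113.54]
20.75 [0.4186 0.1598 0.2284] [-0.54  1.22  0.79]
scene
[324 177   7  16  70] [327.2 184.7] med [0.5075 0.1014 0.1259] min [0.497 0.094 0.105] max [0.513 0.108 0.146]
[312 196   4   7  22] [313.4 199.1] med [0.5671 0.0738 0.1161] min [0.564 0.07  0.105] max [0.572 0.079 0.126]
side
[245 212   4  10  36] [246.4 216.2] med [0.5608 0.0767 0.1174] min [0.557 0.07  0.106] max [0.565 0.08  0.126]
[268 214   9  20 162] [272.  223.2] med [0.4951 0.1066 0.1304] min [0.487 0.092 0.105] max [0.506 0.112 0.147]
```

View pics/end.png

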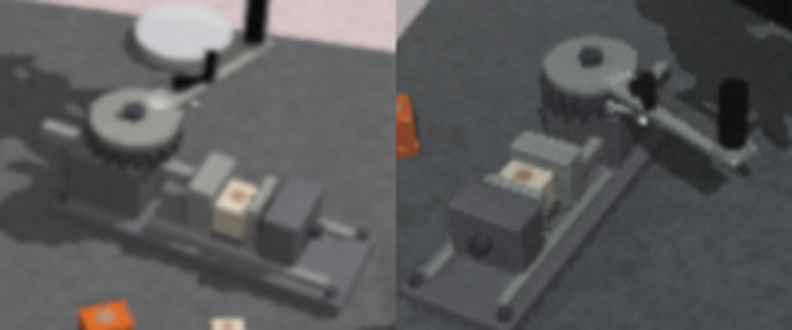

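The last crops show the block square between jaw and pad, at (238,205) on the left and (527,180) on the right. The tab is on the closing (+y) side and nothing touches the robot. I'm handing in.

```bash
python3 -c "
from workcell import *
print(close_job())"
```

```text
the job is handed in; nothing more can be done
None
```

The job is handed in. The block is clamped square between the jaw and the pad, at an estimated 20–40 N. `close_job()` reports no verdict, so the force limits rest on my own estimates.

**What I did:** I pushed the selector tab over with the closed fingers. The handle swung along to about +0.46 rad, and the jaw moved only about 3 mm by my depth measurement. I then caged the knob loosely between the fingers, swung it back and forth, and finished with small steps while reading the wrist force. Finally I opened the fingers and backed away, at about 21 s on the clock.

**Last checks:**
- **Jaw and block:** the jaw has travelled about 23.7 mm and held its place after release. The block looks square in both views; I did not measure its angle.
- **Selector and handle:** the tab is on the closing side and the handle stays where I left it. The wrist force is back to about zero.
- **Bystanders:** I kept well clear of them but did not re-measure their positions.

**Disagreement in the checks:** the estimates of clamping force don't match exactly, though all fall within 15–55 N.

| Estimate | Clamping force |
|---|---|
| Pad deflection in the images (about 1–1.5 mm, noise about 0.3 mm) | about 15–22 N |
| Push on the knob while moving (6.2 N, plus the last nudge) | about 28 N |
| Push on the knob while paused | about 40 N |

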